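Seat a biscuit roller in the V-cradle and clamp it

ROBOT

A 6-joint arm with a two-finger parallel gripper is mounted at the origin on the work surface. World frame = base frame: x ahead of the robot, y to its left, z up, the work surface at z = 0. Lengths are in m, angles in rad, forces in N, time in s.
With the tool pointing down it reaches from about 0.375 to 0.975 m from the base axis. Payload 3.8 kg.
Tool frame: the origin (TCP) lies midway between the tips of the shut fingers; the grasp point (between the pads) lies 19 mm behind it; z points along the fingers, y is the line along which they close (so a half turn about z gives the same grasp; the last joint's range is limited). The gripper opens to 85 mm and grips with 20 to 120 N. Pads are 22 mm wide; open, the fingers measure 114 mm over their backs; the gripper's body (76 mm by 85 mm) begins 54 mm behind the grasp point. The pads swing forward as they close: fully open they stand 13 mm farther back than shut.
Start: joints at [1.116, 0.264, 1.604, -0, 1.274, -0.037], TCP at [0.274, 0.617, 0.231] pointing down, gripper open.
Joint ranges: [-2.63, 2.63], [-0.94, 2.18], [0.31, 2.57], [-1.31, 4.45], [0, 2.66], [-2.55, 2.55]. Speed limits (rad/s): [2.57, 2.57, 3.14, 3.14, 3.14, 3.14].

INTERFACE

Orientations are given as a rotation vector (axis times angle).
In Python, from workcell import bot gives the robot as it stands.
- The arm moves only by the tool step_arm, never from a script. Its argument "motion" is a list of rows, each a list of 5 numbers: the finger opening in cm, from 0 to 8.54, then the shift along the tool's x, y, z in cm, then the turn about the tool's z in degrees. In form: [[claw, dx, dy, dz, twist], ...]. A call has 1 to 20 rows; each row is the pose to reach, as a shift and turn from the pose commanded when the call began, along the tool's axes at that moment; what a row does not reach only later rows make up. A row lasts 1/10 s, in which the tool goes at most 50 mm and 8.59 degrees, less where a joint would pass 70% of its speed; a pose out of reach is approached as far as the arm can. A call with a gripper value outside its range is refused whole. The fingers move at their own pace and stop on an object; "force" is the grip in N (left out, the last holds). Time passes only in rows, so rows that repeat a pose let the fingers close. It gives the time, the measured TCP pose, the force, the opening and the grip force at its end, in the units of the state.
- bot.read_state(): the state, without advancing time (a new reading comes with each control period).
- bot.read_camera(name): name is "side" or "top"; returns (picture, depth): 384x512x3 uint8, red, green, blue; 384x512 float32, m along the optical axis (not along the pixel's ray), 0 where there is no reading.
- bot.calibration(name): a dict with "mtx" (3x3 intrinsics, pixels), "origin" and "orientation" of the camera in the world. Camera axes: x right, y up, looking along -z (the intrinsics and any distortion apply to the point x, -y, -z); pixel columns grow to the right and rows downward; lengths in m; the calibration is good to about 2 mm. A picture is of the moment at which its call begins. calibration takes no time and is no camera call.
- bot.finish_job(): hands the job in; it is judged then, once.
The state is a dict: "time": time; "q": joint angles; "joint_vel": joint speeds; "joint_torque": joint torques, N m; "tool_pos": TCP position; "tcp_rot": TCP orientation; "wrist_force": force on the tool from outside, world axes, zero at the start; "torque": the same for the moment, N m; "width": opening from 0.0 (shut) to 1.0 (fully open); "grip_force": force on a finger pad.
Only numpy, scipy, OpenCV 4.12 (cv2) and the standard library are available. Lean on these libraries where they do the work, as an engineer would, in place of code of your own. Each camera call takes 0.05 s, during which the arm holds its last target. There are 200 camera calls.

TASK

Take the white biscuit-pattern roller out of the rack and lower it gently, by feel, into the two V-blocks of the cradle, which the last job has left at some height or other: let it settle on both blocks, without dropping it in or bearing down on it, since its ground journals mark easily. Then slide it gently along the Vs until the shoulder of its barrel rests against the brass thrust face, and press the red clamp handle right down so that it locks the roller in place. Let go of everything and leave the other roller, the bottle and the mug where they are.

Things in the scene. Friction and masses are not known exactly. Their poses are not given: they have to be found in the camera images.
- roller: The one to seat: white barrel 44 mm across, 76 mm long, rows of tan biscuit shapes, on a steel shaft 20 mm across, 200 mm long; its bare ends (62 mm each) are the journals. Origin mid-length on its axis; y axis along the shaft; ends alike. 0.45 to 0.78 kg. In the rack its axis is 50 mm above the table. Grip the barrel's middle from above; 18 mm is free below it in the rack, 20 mm in the cradle.
- blue_roller: Bystander: a roller of the same size with a ribbed blue barrel, in the other place of the rack, parallel to the white one and 110 mm from it. Origin and axes alike.
- rack: Fixed white plastic rack, 260 mm (x) by 160 mm (y), 56 mm high; origin at the centre of its underside. Its two walls (14 mm thick, at y = -62 and +62 mm) have upright slots 24 mm wide, 16 mm deep, at x = -55 and +55 mm, and a roller lies in each pair, along y. Lift straight up.
- fixture: V-cradle fixed to the bench: green base plate 185 by 190 mm, handwheel at -x (leave it), and on four columns a carriage with two V-blocks and a toggle clamp. Origin on the bench, midway between the V-blocks; y along the Vs, z up. The carriage stands at an unknown height in a range of 48 mm and stays there: no pose given here tells that height; it must be felt or seen.
- vees (a point): Point in the fixture's frame at x = y = 0, 127 mm up: mid of a seated roller's axis if the carriage is lowest; at its highest the axis is 48 mm above it. Axes as the fixture. Steel V-blocks, unyielding: inner faces at y = -55 and +55 mm, 24 mm thick, 52 mm wide; 90 degree Vs along y, mouth 44 mm wide. Their tops stand 8 mm above a seated axis, the carriage plate 42 mm below it.
- thrust (a point): Point in the fixture's frame at x = 0, y = +52 mm, 127 mm up: middle of the brass thrust face (3 mm plate on the inner side of the V-block at +y), but for the unknown height. The face looks to -y. With the barrel's shoulder against it the roller's middle is at y = +14 mm in the fixture's frame. Sliding a roller along the Vs takes some 2 to 8 N.
- press (a point): Point in the fixture's frame at x = +116, y = -67, 127 mm up (level with point vees). Press straight down along this vertical with closed fingertips to close the clamp: the top of the red grip is met about 66 mm above the axis of a seated roller when open and ends about 27 mm above it when locked. It takes some 3 to 12 N, then stops hard; the handle stays where left.
- clamp_handle (a joint): Toggle clamp on the carriage beside the V-block at -y, in the fixture's plane y = -67 mm: raised arm with sprung rubber tip, red grip 18 mm thick, 64 mm long, raised to +x. Open, it spans x = +35 to +135 mm and rises 95 mm above a seated axis. Turn of the handle against the arm: 0 open (as at the start), growing as it goes down, about 2.1 at its stop: level, locked, tip on the journal.
- bottle: Bystander: clear water bottle with a turquoise cap and label, 66 mm in diameter, 215 mm high, 0.5 kg; origin at the centre of its foot.
- mug: Bystander: white mug, 76 mm in diameter, 85 mm high, handle at its +y side; origin at the centre of its foot.
Mind the look-alikes: they are no part of the job. Leave any pink look-alike of the roller alone.

How it is judged:
By the outcome, as a careful person would: the job done as asked, in the order asked, and still so for the second after the job is handed in, with the robot touching nothing.
It also fails if it takes over 72 s, if anything falls off the work surface, if the arm or the gripper's body presses on something with over 40 N, if the wrist force passes 120 N, or if a joint passes its speed limit or range.

## Working session

There is one attempt and no reset: what is moved stays moved. The work goes in short steps, Python scripts to look and compute and a tool call to move; the robot and the scene stay as the last step left them, time stands still between calls to the robot, and variables do not carry over. Pictures are saved under pics/ and viewed, at most 10 in all, crops included, and the job is handed in when it is done.

Besides the shell and the picture viewer there is one more tool, called as name([rows], argument=value, ...), one row to a line, values as JSON. step_arm: Moves the arm, as the interface text tells. Its arguments: {"type":"object","properties":{"motion":{"type":"array","items":{"type":"array","items":{"type":"number"}}},"force":{"type":"number"}},"required":["motion"]}

```bash
mkdir -p pics; cat > h.py <<'E'
import numpy as np,cv2
from workcell import bot
def look(n):
    im,d=bot.read_camera(n); np.savez('%s.npz'%n,im=im,d=d); return im,d
def load(n):
    z=np.load('%s.npz'%n); return z['im'],z['d']
def R(n):
    o=np.array(bot.calibration(n)['orientation'],float)
    return o if o.shape==(3,3) else cv2.Rodrigues(o)[0]
def cloud(n,d):
    c=bot.calibration(n);K=np.array(c['mtx']);v,u=np.mgrid[:384,:512]
    P=np.stack([(u-K[0,2])/K[0,0]*d,-(v-K[1,2])/K[1,1]*d,-d],-1)
    W=P@R(n).T+np.array(c['origin']);W[d==0]=np.nan;return W
def proj(n,p):
    c=bot.calibration(n);q=R(n).T@(np.array(p)-np.array(c['origin']));q=np.array(c['mtx'])@np.array([q[0],-q[1],-q[2]]);return q[:2]/q[2]
def save(im,f,box=None,s=1):
    if box: im=im[box[1]:box[3],box[0]:box[2]]
    cv2.imwrite('pics/'+f,cv2.resize(im[...,::-1],None,fx=s,fy=s,interpolation=cv2.INTER_CUBIC))
E
python3 - <<'E'
from h import *
for n in('top','side'):
    im,d=look(n);save(im,n+'0.png',s=1.5);print(bot.calibration(n))
print(bot.read_state())
E
```

```text
{'mtx': array([[375.83255192,   0.        , 253.49787231],
       [  0.        , 375.83255192, 197.48871848],
       [  0.        ,   0.        ,   1.        ]]), 'origin': array([0.52715504, 0.02777717, 1.12984546]), 'orientation': array([ 0.05193738, -0.06816505, -1.56024124])}
{'mtx': array([[359.38701872,   0.        , 254.3511501 ],
       [  0.        , 359.38701872, 191.26936592],
       [  0.        ,   0.        ,   1.        ]]), 'origin': array([ 0.03455249, -0.777125  ,  0.73246703]), 'orientation': array([ 0.94724287, -0.31370689, -0.54966278])}
{'time': 0.1, 'q': array([ 1.11611882e+00,  2.64655083e-01,  1.60529245e+00,  3.00238701e-05,
        1.27369593e+00, -3.69307437e-02]), 'joint_vel': array([ 1.87529286e-04, -1.03652157e-03, -1.80429841e-03,  1.16587127e-05,
       -4.75572193e-04,  1.43067640e-03]), 'joint_torque': array([ 1.55107596e-04, -5.16709328e+01, -3.68589699e+01, -5.37480673e-05,
        6.42658590e-03, -2.81136232e-05]), 'tool_pos': array([0.27355937, 0.61633275, 0.23007213]), 'tcp_rot': array([-0.65133804, -3.0727908 ,  0.00311308]), 'wrist_force': array([0.13825074, 0.14429705, 0.12961232]), 'torque': array([ 0.04284868,  0.02472577, -0.00444203]), 'grip_force': 0.0, 'width': 1.0031475053124093}
```

View pics/top0.png

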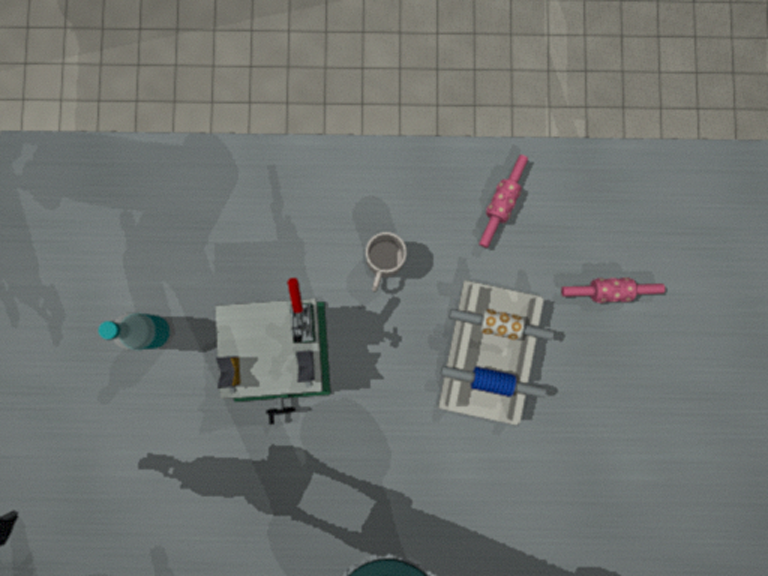

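View pics/side0.png

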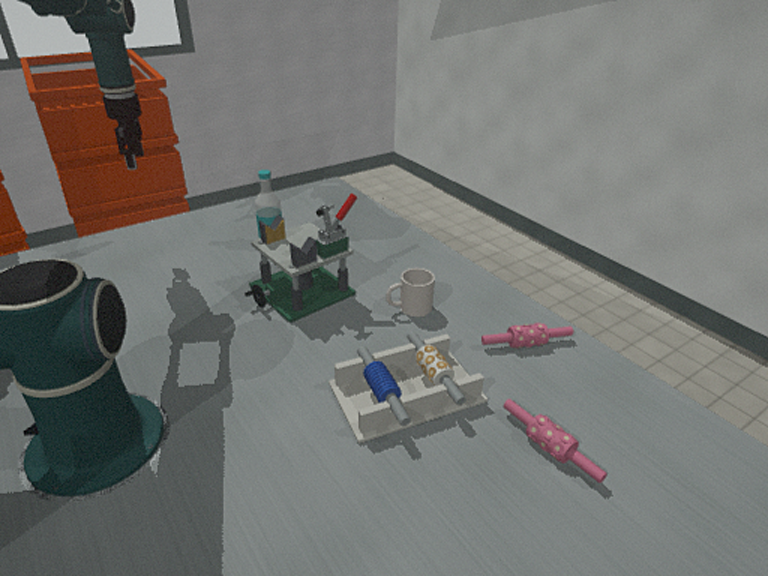

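Candidates in the top view (1.5x): white biscuit roller (503,324), blue roller (495,381), pink look-alikes (505,200) and (615,290). I choose the white roller in the rack. The fixture has a brass face by the left block (235,372) and a clamp with red grip at (295,295).

```bash
python3 - <<'E'
from h import *
im,d=load('top')
a=cv2.resize(im[180:285,285:385],(500,525),interpolation=cv2.INTER_CUBIC);b=cv2.resize(im[180:285,135:235],(500,525),interpolation=cv2.INTER_CUBIC)
c=cv2.resize(np.hstack([a,b]),(800,420));cv2.imwrite('pics/crop.png',c[...,::-1])
for n in('top','side'):
    im,d=load(n);W=cloud(n,d);np.set_printoptions(precision=4,suppress=True)
    t=(W[...,2]>-.02)&(W[...,2]<.01);print(n,'table z',np.nanmedian(W[t][:,2]))
    hsv=cv2.cvtColor(im,cv2.COLOR_RGB2HSV)
    # orange biscuits / blue barrel / shafts
    roi=np.zeros(d.shape,bool)
    if n=='top': roi[200:232,318:352]=1
    else: roi[225:262,272:305]=1
    m=roi&(W[...,2]>.055)&(hsv[...,1]>90);print('tan',m.sum(),np.nanmean(W[m],0), np.nanpercentile(W[m],[2,98],axis=0))
    if n=='top':
        for u,v in [(305,211),(310,212),(362,221),(368,222),(322,216),(349,217),(335,216), (152,250),(152,240),(204,245),(204,236),(175,215),(150,208),(210,208),(197,200),(195,190)]:
            print((u,v),W[v,u],im[v,u])
E
```

```text
top table z 0.0011492911263797367
tan 161 [ 0.5585 -0.2129  0.0687] [[ 0.5333 -0.2441  0.0572]
 [ 0.5839 -0.1811  0.0764]]
(305, 211) [ 0.5723 -0.1308  0.0555] [112 118 118]
(310, 212) [ 0.5693 -0.1441  0.0619] [110 116 117]
(362, 221) [ 0.5452 -0.2922  0.0619] [111 119 116]
(368, 222) [ 0.5425 -0.3092  0.0623] [106 114 113]
(322, 216) [ 0.5581 -0.1767  0.07  ] [171 175 166]
(349, 217) [ 0.5562 -0.2555  0.061 ] [ 98 100  99]
(335, 216) [ 0.5584 -0.2134  0.0706] [153 146 128]
(152, 250) [0.4642 0.2772 0.1553] [49 52 56]
(152, 240) [0.4903 0.274  0.1709] [53 55 61]
(204, 245) [0.4779 0.1447 0.1515] [51 53 56]
(204, 236) [0.5016 0.1427 0.1714] [50 51 58]
(175, 215) [0.5554 0.2271 0.1222] [141 147 140]
(150, 208) [0.5734 0.294  0.1236] [145 152 145]
(210, 208) [0.5751 0.1342 0.1207] [90 92 88]
(197, 200) [0.5891 0.1546 0.2264] [126   0   0]
(195, 190) [0.611  0.1565 0.2498] [132   0   0]
side table z -0.0007141114198054854
tan 91 [ 0.5548 -0.2122  0.0674] [[ 0.5358 -0.2429  0.0561]
 [ 0.5778 -0.18    0.0733]]
```

View pics/crop.png

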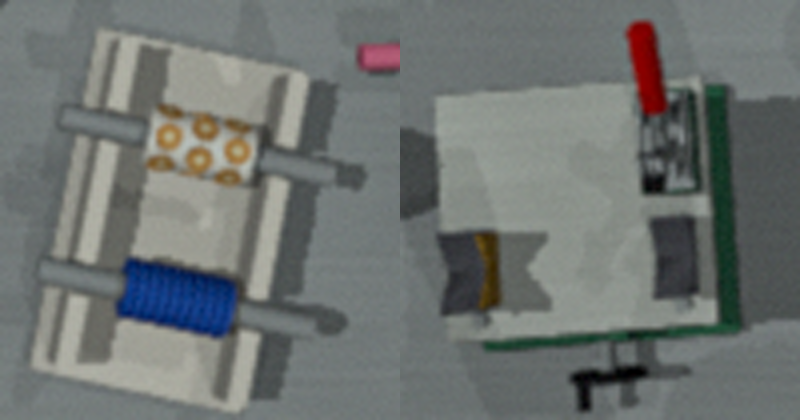

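The crop shows the white biscuit roller in the rack (upper, at crop (205,145)) and the fixture with brass on the left block and the clamp on the right. Fitting axes next.

```bash
python3 - <<'E'
from h import *
np.set_printoptions(precision=4,suppress=True)
im,d=load('top');W=cloud('top',d)
roi=np.zeros(d.shape,bool);roi[204:228,298:374]=1
m=roi&(W[...,2]>.056)&(W[...,2]<.064)&(im.max(2)<125)
# shaft: ridge fit
P=W[m];f=cv2.fitLine(P[:,:2].astype(np.float32),cv2.DIST_HUBER,0,.01,.01).ravel();print('shaft',m.sum(),f,'ang',np.degrees(np.arctan2(f[0],f[1])),np.percentile(P,[0,100],axis=0))
m2=roi&(W[...,2]>.06)&(im.max(2)>0);rr=W[m2&(W[...,2]>.065)];print('barrel',len(rr),rr.mean(0),cv2.minAreaRect(rr[:,:2].astype(np.float32)))
for name,(a,b,c,e) in {'L':(145,232,162,262),'R':(198,230,214,260)}.items():
    roi=np.zeros(d.shape,bool);roi[b:e,a:c]=1
    m=roi&(W[...,2]>.136)&(W[...,2]<.182);P=W[m]
    print(name,m.sum(),P.min(0),P.max(0),cv2.minAreaRect(P[:,:2].astype(np.float32)),'top',np.percentile(P[:,2],[90,95,98]))
    # valley: mirror V fit z = c + |x' - x0|
roi=np.zeros(d.shape,bool);roi[195:265,140:222]=1
m=roi&(abs(W[...,2]-.1215)<.004)&(im.min(2)>70);P=W[m];print('plate',m.sum(),np.median(P,0),cv2.minAreaRect(P[:,:2].astype(np.float32)))
h=cv2.cvtColor(im,cv2.COLOR_RGB2HSV);m=(h[...,1]>200)&(im[...,0]>80)&(W[...,2]>.15);P=W[m&(W[...,1]>.05)&(W[...,1]<.25)];print('red',P.min(0),P.max(0),cv2.fitLine(P[:,:2].astype(np.float32),cv2.DIST_L2,0,.01,.01).ravel())
ims,ds=load('side');V=cloud('side',ds);m=(abs(V[...,2]-.1215)<.006)&(V[...,0]>.44)&(V[...,0]<.65)&(V[...,1]>.1)&(V[...,1]<.32)&(ims.min(2)>90);print('side plate',m.sum(),np.median(V[m],0))
E
```

```text
shaft 259 [ 0.2052  0.9787  0.5561 -0.2376] ang 11.843408 [[ 0.5333 -0.31    0.056 ]
 [ 0.5872 -0.1159  0.0639]]
barrel 334 [ 0.5594 -0.2122  0.071 ] ((0.5636988878250122, -0.19472840428352356), (0.1158527061343193, 0.03651793301105499), 77.9646987915039)
L 273 [0.4451 0.2636 0.1364] [0.4972 0.2942 0.1766] ((0.4708126187324524, 0.2790389955043793), (0.05196315050125122, 0.0284739900380373), 4.62293815612793) top [0.1725 0.1738 0.1753]
R 215 [0.4562 0.1332 0.1396] [0.5067 0.1593 0.1767] ((0.4816250503063202, 0.14669948816299438), (0.05128469318151474, 0.024183988571166992), 4.001707077026367) top [0.1731 0.174  0.1749]
plate 2847 [0.5127 0.2246 0.1231] ((0.510922908782959, 0.21690845489501953), (0.16527530550956726, 0.18021242320537567), 4.7844038009643555)
red [0.573  0.1487 0.207 ] [0.6213 0.1641 0.25  ] [0.9961 0.0878 0.5968 0.1559]
side plate 532 [0.5043 0.2403 0.1211]
```

```bash
cat >> h.py <<'E'
FO=np.array([.4761,.2136]);FY=np.radians(4.65)
def fx(x,y): c,s=np.cos(FY),np.sin(FY);return FO+np.array([c*x-s*y,s*x+c*y])
def go(p,yaw):
    s=bot.read_state();T=cv2.Rodrigues(s['tcp_rot'])[0];y=np.degrees(np.arctan2(T[1,1],T[0,1]))
    print('pos',s['tool_pos'],'yaw',round(y,2),'F',s['wrist_force'],'t',s['time'],'w',s['width']*8.54,'g',s['grip_force'])
    print('shift cm',T.T@(np.array(p)-s['tool_pos'])*100,'twist',-(yaw-y),'tilt',T[:,2])
E
python3 - <<'E'
from h import *
go([.560,-.213,.30],-11.5)
E
```

```text
pos [0.27355937 0.61633275 0.23007213] yaw 66.06 F [0.13825074 0.14429705 0.12961232] t 0.1 w 8.566879695367975 g 0.0
shift cm [-59.82686743 -64.19417516  -6.86755434] twist 77.56437417230273 tilt [-9.26449914e-04 -1.82984225e-03 -9.99997897e-01]
```

step_arm([
  [8.5, 0, 0, -5, 0],
  [8.5, 0, 0, -10, 0],
  [8.5, 0, 0, -13, 0],
  [8.5, 0, 0, -13, 0],
])

```text
time: 0.5
tool_pos: [0.2749, 0.619, 0.3685]
tcp_rot: [0.651, 3.071, 0.017]
wrist_force: [0.3, -0.0, 0.4]
width: 0.997
grip_force: 0.0
```

step_arm([
  [8.5, -59.8, -64.2, 0, 77.5],
  [8.5, -59.8, -64.2, 0, 77.5],
  [8.5, -59.8, -64.2, 0, 77.5],
  [8.5, -59.8, -64.2, 0, 77.5],
  [8.5, -59.8, -64.2, 0, 77.5],
  [8.5, -59.8, -64.2, 0, 77.5],
  [8.5, -59.8, -64.2, 0, 77.5],
  [8.5, -59.8, -64.2, 0, 77.5],
  [8.5, -59.8, -64.2, 0, 77.5],
  [8.5, -59.8, -64.2, 0, 77.5],
  [8.5, -59.8, -64.2, 0, 77.5],
  [8.5, -59.8, -64.2, 0, 77.5],
  [8.5, -59.8, -64.2, 0, 77.5],
  [8.5, -59.8, -64.2, 0, 77.5],
  [8.5, -59.8, -64.2, 0, 77.5],
  [8.5, -59.8, -64.2, 0, 77.5],
  [8.5, -59.8, -64.2, 0, 77.5],
  [8.5, -59.8, -64.2, 0, 77.5],
  [8.5, -59.8, -64.2, 0, 77.5],
  [8.5, -59.8, -64.2, 0, 77.5],
])

```text
time: 2.5
tool_pos: [0.5594, -0.2127, 0.3594]
tcp_rot: [-2.431, -1.985, 0.002]
wrist_force: [-0.3, 0.1, -0.9]
width: 0.997
grip_force: 0.0
```

```bash
python3 - <<'E'
from h import *
go([.560,-.213,.13],-11.5)
im,d=look('side');save(im,'s1.png',(200,120,420,300),3.5)
E
```

```text
pos [ 0.55935243 -0.2126541   0.3593612 ] yaw -11.52 F [-0.33573779  0.08658516 -0.88650444] t 2.5 w 8.517091620946724 g 0.0
shift cm [-0.04873755  0.14464722 22.93572983] twist -0.021178830226157075 tilt [-0.00293167  0.00183364 -0.99999402]
```

View pics/s1.png

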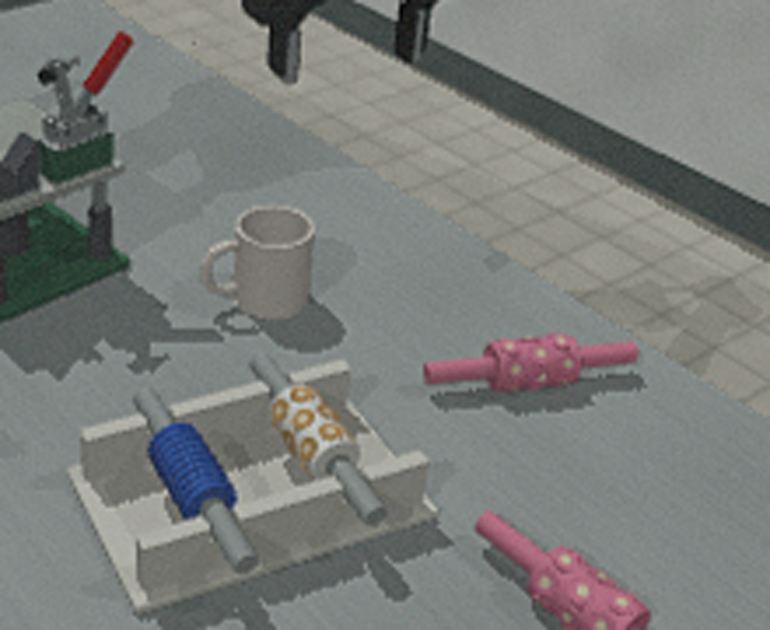

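The gripper is open above the white roller (crop (315,430)), and the slots are clear. Descending and gripping.

step_arm([
  [8.5, 0, 0.1, 5, 0],
  [8.5, 0, 0.1, 10, 0],
  [8.5, 0, 0.1, 15, 0],
  [8.5, 0, 0.1, 20, 0],
  [8.5, 0, 0.1, 24, 0],
  [8.5, 0, 0.1, 27, 0],
  [8.5, 0, 0.1, 29, 0],
  [8.5, 0, 0.1, 31, 0],
  [8.5, 0, 0.1, 32.5, 0],
  [8.5, 0, 0.1, 33.1, 0],
  [8.5, 0, 0.1, 33.1, 0],
  [8.5, 0, 0.1, 33.1, 0],
])

```text
time: 3.75
tool_pos: [0.5617, -0.2127, 0.0313]
tcp_rot: [2.43, 1.989, 0.001]
wrist_force: [-0.2, 0.4, 0.1]
width: 0.997
grip_force: 0.0
```

step_arm([
  [4.4, 0, 0, 0, 0],
  [4, 0, 0, 0, 0],
  [3, 0, 0, 0, 0],
  [3, 0, 0, 0, 0],
  [3, 0, 0, 0, 0],
  [3, 0, 0, 0, 0],
  [3, 0, 0, 0, 0],
], force=30)

```text
time: 4.45
tool_pos: [0.5617, -0.2131, 0.0312]
tcp_rot: [2.431, 1.988, 0.001]
wrist_force: [-0.3, 0.3, 6.5]
width: 0.505
grip_force: 31.3
```

step_arm([
  [3, 0, 0, 0, 0],
  [3, 0, 0, 0, 0],
  [3, 0, 0, -0.5, 0],
  [3, 0, 0, -1, 0],
  [3, 0, 0, -2, 0],
  [3, 0, 0, -3, 0],
  [3, 0, 0, -5, 0],
  [3, 0, 0, -8, 0],
  [3, 0, 0, -8, 0],
  [3, 0, 0, -8, 0],
  [3, 0, 0, -8, 0],
], force=60)

```text
time: 5.55
tool_pos: [0.5596, -0.2121, 0.1087]
tcp_rot: [-2.43, -1.987, 0.002]
wrist_force: [-1.0, 0.1, -7.8]
width: 0.494
grip_force: 62.6
```

```bash
python3 - <<'E'
from h import *
go([*fx(0,0),.36],4.65)
E
```

```text
pos [ 0.55961158 -0.21212238  0.10871626] yaw -11.44 F [-0.9737646   0.09776276 -7.77645614] t 5.55 w 4.218979518162324 g 62.57552146911621
shift cm [ 40.08462892 -16.69788223 -25.05944503] twist -16.089239032322062 tilt [-0.00259293  0.00110813 -0.99999602]
```

step_arm([
  [3, 0, 0, -4, 0],
  [3, 0, 0, -8, 0],
  [3, 0, 0, -12, 0],
  [3, 0, 0, -16, 0],
  [3, 2, -1, -20, -2],
  [3, 5, -2, -24, -4],
  [3, 8, -3.3, -25, -6],
  [3, 12, -5, -25, -8],
  [3, 16, -6.7, -25, -10],
  [3, 20, -8.3, -25, -12],
  [3, 24, -10, -25, -14],
  [3, 28, -11.7, -25, -16],
  [3, 32, -13.3, -25, -16.1],
  [3, 35, -14.6, -25, -16.1],
  [3, 38, -15.8, -25, -16.1],
  [3, 40, -16.7, -25, -16.1],
  [3, 40.1, -16.7, -25, -16.1],
  [3, 40.1, -16.7, -25, -16.1],
  [3, 40.1, -16.7, -25, -16.1],
  [3, 40.1, -16.7, -25, -16.1],
])

```text
time: 7.55
tool_pos: [0.4768, 0.2125, 0.3596]
tcp_rot: [-2.131, -2.308, 0.002]
wrist_force: [-0.2, -0.6, -8.1]
width: 0.494
grip_force: 64.7
```

```bash
python3 - <<'E'
from h import *
go([*fx(0,0),.22],4.65)
im,d=look('top');save(im,'t2.png',(120,150,260,280),5)
im,d=look('side');W=cloud('side',d)
E
```

```text
pos [0.47684062 0.21253002 0.35961039] yaw 4.59 F [-0.21000597 -0.63682003 -8.13418949] t 7.55 w 4.217965938137258 g 64.68918085098267
shift cm [ 0.12166703 -0.05093424 13.96102271] twist -0.06364192763309351 tilt [-9.71400419e-04 -7.31108076e-04 -9.99999261e-01]
```

View pics/t2.png

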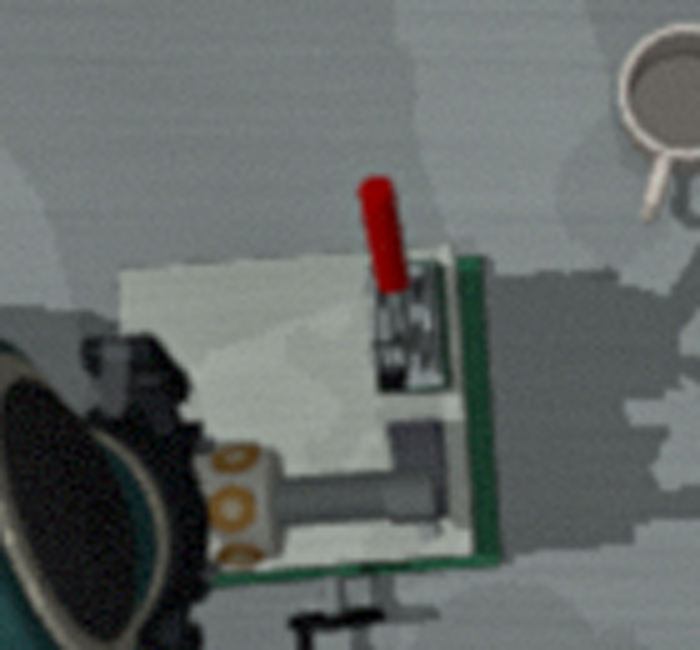

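The roller is held over the fixture, with its right journal visible at crop (280–440, 495). Checking its pose in the grip from depth.

```bash
python3 - <<'E'
from h import *
np.set_printoptions(precision=4,suppress=True)
im,d=load('top');W=cloud('top',d)
roi=np.zeros(d.shape,bool);roi[240:258,177:212]=1
m=roi&(W[...,2]>.3);P=W[m]
C,S=np.cos(FY),np.sin(FY)
F=(P[:,:2]-FO)@np.array([[C,-S],[S,C]])
print(len(P),P[:,2].max(),F.min(0),F.max(0))
for lo in np.arange(-105,-38,10):
    k=(F[:,1]*1e3>=lo)&(F[:,1]*1e3<lo+10)
    if k.sum()>3: print(lo,k.sum(),'x',F[k,0].min(),F[k,0].max(),F[k,0].mean(),'z',np.percentile(P[k,2],[50,90,100]))
im,d=load('side');W=cloud('side',d);m=(W[...,2]>.3)&(W[...,2]<.42)&(abs(W[...,0]-.478)<.05)&(W[...,1]>.1)&(W[...,1]<.165);P=W[m]
F=(P[:,:2]-FO)@np.array([[C,-S],[S,C]]);print('side',len(P),F.min(0),F.max(0),P[:,2].min(),P[:,2].max())
E
```

```text
312 0.39169283905920893 [-0.0132 -0.1017] [ 0.0096 -0.0396]
-105 45 x -0.010550524051704636 0.009581050635648087 5.752845116324617e-05 z [0.3862 0.3891 0.3903]
-95 50 x -0.009996103509099083 0.008422305321763005 -0.0005026571695867573 z [0.3876 0.3897 0.39  ]
-85 51 x -0.009054953680687698 0.009037909663754546 7.461484158521204e-05 z [0.3868 0.389  0.3917]
-75 53 x -0.010253562322314587 0.009553275745800163 -2.9733801567630286e-05 z [0.3876 0.3892 0.391 ]
-65 53 x -0.009694249175537165 0.008584702557120294 -0.0003753225628060893 z [0.3879 0.3896 0.391 ]
-55 50 x -0.00885108562279436 0.009173858483420491 0.00040493074300706615 z [0.3876 0.3895 0.3901]
-45 10 x -0.013180643443033031 0.00934104572813241 -0.0019097333710576703 z [0.3849 0.3879 0.3895]
side 107 [-0.0097 -0.1045] [ 0.0096 -0.0488] 0.36906057942858433 0.3885283365492723
```

step_arm([
  [3, 0, 0, 3, 0],
  [3, 0, 0, 6, 0],
  [3, 0, 0, 9, 0],
  [3, 0, 0, 12, 0],
  [3, 0, 0, 14, 0],
  [3, 0, 0, 16, 0],
  [3, 0, 0, 17.5, 0],
  [3, 0, 0, 18.5, 0],
  [3, 0, 0, 19.2, 0],
  [3, 0, 0, 19.5, 0],
  [3, 0, 0, 19.5, 0],
  [3, 0, 0, 19.5, 0],
  [3, 0, 0, 19.5, 0],
  [3, 0, 0, 19.5, 0],
])

```text
time: 9.05
tool_pos: [0.4772, 0.2137, 0.166]
tcp_rot: [2.129, 2.31, 0.002]
wrist_force: [0.7, 0.1, -6.6]
width: 0.494
grip_force: 64.6
```

```bash
python3 - <<'E'
from h import *
go([*fx(0,0),.144],4.65)
E
```

```text
pos [0.47719991 0.21367225 0.16598483] yaw 4.67 F [ 0.72164485  0.13045113 -6.61962741] t 9.05 w 4.220047772750219 g 64.55574989318848
shift cm [ 1.03390639e-03 -1.12841190e-01  2.19834975e+00] twist 0.017553429957273714 tilt [ 1.16473094e-03  4.21652099e-04 -9.99999233e-01]
```

step_arm([
  [3, 0, 0, 0.2, 0],
  [3, 0, 0, 0.4, 0],
  [3, 0, 0, 0.6, 0],
  [3, 0, 0, 0.8, 0],
  [3, 0, 0, 1.0, 0],
  [3, 0, 0, 1.2, 0],
  [3, 0, 0, 1.3, 0],
  [3, 0, 0, 1.4, 0],
  [3, 0, 0, 1.4, 0],
  [3, 0, 0, 1.4, 0],
  [3, 0, 0, 1.4, 0],
])

```text
time: 10.15
tool_pos: [0.4768, 0.2135, 0.1514]
tcp_rot: [2.129, 2.31, 0.0]
wrist_force: [0.4, -0.3, -7.4]
width: 0.496
grip_force: 64.6
```

step_arm([
  [3, 0, 0, 0.1, 0],
  [3, 0, 0, 0.2, 0],
  [3, 0, 0, 0.2, 0],
  [3, 0, 0, 0.2, 0],
])

```text
time: 10.55
tool_pos: [0.4767, 0.2134, 0.1492]
tcp_rot: [-2.129, -2.31, 0.0]
wrist_force: [-0.8, -0.1, -6.8]
width: 0.497
grip_force: 64.6
```

step_arm([
  [3, 0, 0, 0.05, 0],
  [3, 0, 0, 0.1, 0],
  [3, 0, 0, 0.15, 0],
  [3, 0, 0, 0.2, 0],
  [3, 0, 0, 0.2, 0],
  [3, 0, 0, 0.2, 0],
])

```text
time: 11.15
tool_pos: [0.4768, 0.2135, 0.1473]
tcp_rot: [-2.129, -2.31, 0.0]
wrist_force: [0.5, -0.4, -7.7]
width: 0.5
grip_force: 64.6
```

step_arm([
  [3, 0, 0, 0.05, 0],
  [3, 0, 0, 0.1, 0],
  [3, 0, 0, 0.1, 0],
])

```text
time: 11.45
tool_pos: [0.4772, 0.2135, 0.1465]
tcp_rot: [2.129, 2.31, 0.001]
wrist_force: [-0.2, 0.8, -6.9]
width: 0.494
grip_force: 64.8
```

step_arm([
  [3, 0, 0, 0.05, 0],
  [3, 0, 0, 0.1, 0],
  [3, 0, 0, 0.1, 0],
])

```text
time: 11.75
tool_pos: [0.4775, 0.2136, 0.1462]
tcp_rot: [2.128, 2.31, 0.002]
wrist_force: [0.1, -0.5, -0.8]
width: 0.496
grip_force: 65.2
```

step_arm([
  [3, 0, 0, 0, 0],
  [3, 0, 0, 0, 0],
  [3, 0, 0, 0, 0],
], force=20)

```text
time: 12.05
tool_pos: [0.4775, 0.2136, 0.1461]
tcp_rot: [2.128, 2.309, 0.002]
wrist_force: [0.3, -1.7, 1.4]
width: 0.495
grip_force: 65.3
```

```bash
python3 - <<'E'
from h import *
np.set_printoptions(precision=4,suppress=True)
go([*fx(0,0),.146],4.65);print(bot.read_state()['torque'])
E
```

```text
pos [0.4775 0.2136 0.1461] yaw 4.67 F [ 0.3183 -1.6907  1.3523] t 12.05 w 4.23130839626279 g 65.29238820075989
shift cm [ 0.0088 -0.1377  0.0133] twist 0.019676944599186008 tilt [ 0.0016  0.0004 -1.    ]
[-0.215  -0.1005  0.2661]
```

step_arm([
  [4.1, 0, 0, -0.02, 0],
  [4.1, 0, 0, -0.02, 0],
  [4.1, 0, 0, -0.02, 0],
], force=20)

```text
time: 12.35
tool_pos: [0.4774, 0.2136, 0.1461]
tcp_rot: [2.129, 2.309, 0.002]
wrist_force: [1.8, -1.2, 2.9]
width: 0.498
grip_force: 65.4
```

```bash
python3 - <<'E'
from h import *
np.set_printoptions(precision=4,suppress=True)
go([*fx(0,0),.146],4.65);print(bot.read_state()['torque'])
im,d=look('top');W=cloud('top',d)
C,S=np.cos(FY),np.sin(FY)
F=(W[...,:2]-FO)@np.array([[C,-S],[S,C]])
print(proj('top',[*fx(0,-75),.17]),proj('top',[*fx(0,75),.17]))
for lo in (-100,-92,-84,-76,-68,-60,-52,-44,44,52,60,68,76,84,92):
    k=(F[...,1]*1e3>=lo)&(F[...,1]*1e3<lo+8)&(abs(F[...,0])<.011)&(W[...,2]>.16)&(W[...,2]<.2)
    if k.sum()>5: print(lo,k.sum(),F[k][:,0].mean(),np.percentile(W[k][:,2],[50,90]))
im,d=look('side');W=cloud('side',d);save(im,'s3.png',(160,125,250,215),6.5)
E
```

```text
pos [0.4774 0.2136 0.1461] yaw 4.66 F [ 1.8344 -1.1515  2.8767] t 12.35 w 4.250275681656165 g 65.42114853858948
shift cm [ 0.0107 -0.134   0.0102] twist 0.012370836668576857 tilt [ 0.0015  0.0004 -1.    ]
[-0.2519 -0.2985  0.2386]
[13226.4177  -704.1751] [109117.6323  -7684.6197]
-100 27 0.001384270588014774 [0.1737 0.1762]
-92 25 -0.0004531237842669163 [0.1737 0.175 ]
-84 26 -0.00027744622689449726 [0.1735 0.177 ]
-76 25 0.0004100559685050589 [0.1743 0.1768]
-68 27 7.56739195796527e-05 [0.1726 0.1764]
-60 29 -4.4540051672610815e-05 [0.1729 0.1756]
-52 26 0.00037500636733776995 [0.1735 0.1768]
-44 35 0.0005639659412297536 [0.1766 0.1873]
```

View pics/s3.png

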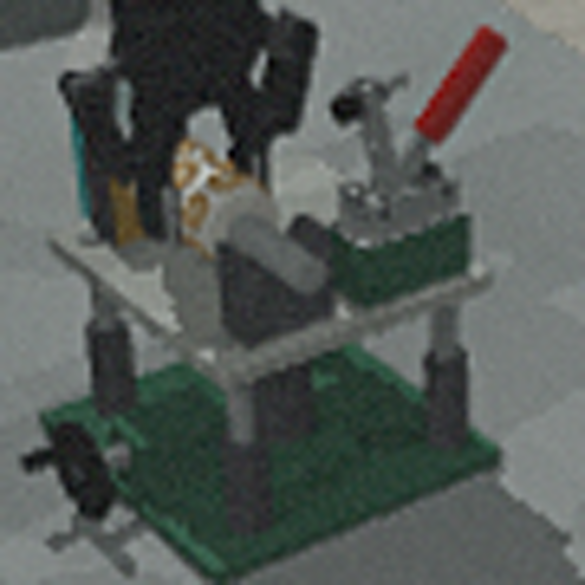

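The picture shows the roller lying in the near V-block (crop (265,250)), level and centred. Depth gives its axis at about 0.165, which agrees with the block tops. Opening the fingers slightly so it settles.

step_arm([
  [4.3, 0, 0, 0, 0],
  [4.4, 0, 0, 0, 0],
  [4.6, 0, 0, 0, 0],
  [4.8, 0, 0, 0, 0],
  [5.0, 0, 0, 0, 0],
  [5.0, 0, 0, 0, 0],
  [5.0, 0, 0, 0, 0],
], force=20)

```text
time: 13.15
tool_pos: [0.4763, 0.2134, 0.1452]
tcp_rot: [-2.129, -2.31, 0.001]
wrist_force: [-1.0, 0.3, -0.2]
width: 0.585
grip_force: 0.0
```

```bash
python3 - <<'E'
from h import *
np.set_printoptions(precision=4,suppress=True)
go([*fx(0,0),.146],4.65);print(bot.read_state()['torque'])
im,d=look('top');W=cloud('top',d)
C,S=np.cos(FY),np.sin(FY)
F=(W[...,:2]-FO)@np.array([[C,-S],[S,C]])
k=(F[...,1]>-.11)&(F[...,1]<-.046)&(abs(F[...,0])<.011)&(W[...,2]>.16)&(W[...,2]<.2)
print(F[k].mean(0),F[k].min(0),np.percentile(W[k][:,2],[50,90]))
E
```

```text
pos [0.4763 0.2134 0.1452] yaw 4.66 F [-0.9934  0.2638 -0.2208] t 13.15 w 4.996398321615986 g 0.0
shift cm [ 0.0187 -0.0229 -0.0844] twist 0.014051984017074304 tilt [-0.0009 -0.0002 -1.    ]
[-0.0109  0.0122  0.0011]
[ 0.0003 -0.0732] [-0.0109 -0.1009] [0.1734 0.1766]
```

step_arm([
  [4.5, 0, 0, 0, 0],
  [4.3, 0, 0, 0, 0],
  [4.1, 0, 0, 0, 0],
  [4.0, 0, 0, 0, 0],
  [4.0, 0, 0, 0, 0],
  [4.0, 0, 0, 0, 0],
], force=20)

```text
time: 13.8
tool_pos: [0.4774, 0.2136, 0.1458]
tcp_rot: [2.129, 2.309, 0.002]
wrist_force: [4.3, 0.6, -0.4]
width: 0.509
grip_force: 20.4
```

step_arm([
  [4.0, 0.1, 0, 0, 0],
  [4.0, 0.2, 0, 0, 0],
  [4.0, 0.3, 0, 0, 0],
  [4.0, 0.4, 0, 0, 0],
])

```text
time: 14.2
tool_pos: [0.4772, 0.2167, 0.1458]
tcp_rot: [2.128, 2.309, -0.0]
wrist_force: [4.5, -4.0, 0.9]
width: 0.504
grip_force: 20.5
```

step_arm([
  [4.0, 0.1, 0.05, 0, 0],
  [4.0, 0.2, 0.05, 0, 0],
  [4.0, 0.3, 0.05, 0, 0],
  [4.0, 0.4, 0.05, 0, 0],
  [4.0, 0.5, 0.05, 0, 0],
  [4.0, 0.6, 0.05, 0, 0],
  [4.0, 0.7, 0.05, 0, 0],
  [4.0, 0.8, 0.05, 0, 0],
])

```text
time: 15.0
tool_pos: [0.4765, 0.2244, 0.1458]
tcp_rot: [2.128, 2.309, -0.002]
wrist_force: [3.2, -3.4, 2.2]
width: 0.517
grip_force: 20.6
```

step_arm([
  [4.0, 0.05, 0, 0, 0],
  [4.0, 0.1, 0, 0, 0],
  [4.0, 0.1, 0, 0, 0],
])

```text
time: 15.3
tool_pos: [0.4764, 0.2255, 0.1458]
tcp_rot: [2.128, 2.309, -0.002]
wrist_force: [2.9, -3.4, 1.3]
width: 0.507
grip_force: 20.6
```

```bash
python3 - <<'E'
from h import *
np.set_printoptions(precision=4,suppress=True)
go([*fx(0,14),.146],4.65)
im,d=look('top');W=cloud('top',d)
C,S=np.cos(FY),np.sin(FY)
F=(W[...,:2]-FO)@np.array([[C,-S],[S,C]])
k=(F[...,1]>-.11)&(F[...,1]<-.046)&(abs(F[...,0])<.008)&(W[...,2]>.168)&(W[...,2]<.2)
print(F[k].mean(0),F[k].min(0),np.percentile(W[k][:,2],[50,90]))
E
```

```text
pos [0.4764 0.2255 0.1458] yaw 4.67 F [ 2.9048 -3.3709  1.2624] t 15.3 w 4.3332322110507695 g 20.584274232387543
shift cm [1398.8184    0.4196   -2.7651] twist 0.022470090876981708 tilt [ 0.0003 -0.0019 -1.    ]
[ 0.     -0.0673] [-0.008 -0.089] [0.1742 0.1768]
```

step_arm([
  [4.0, 0.05, 0, 0, 0],
  [4.0, 0.1, 0, 0, 0],
  [4.0, 0.1, 0, 0, 0],
])

```text
time: 15.65
tool_pos: [0.4763, 0.2265, 0.1458]
tcp_rot: [2.128, 2.309, -0.002]
wrist_force: [3.3, -3.7, 1.8]
width: 0.508
grip_force: 20.6
```

step_arm([
  [4.0, 0.05, 0, 0, 0],
  [4.0, 0.1, 0, 0, 0],
  [4.0, 0.1, 0, 0, 0],
])

```text
time: 15.95
tool_pos: [0.4763, 0.2275, 0.1458]
tcp_rot: [2.128, 2.309, -0.002]
wrist_force: [3.4, -3.8, 2.2]
width: 0.51
grip_force: 20.6
```

step_arm([
  [4.0, 0.03, 0, 0, 0],
  [4.0, 0.06, 0, 0, 0],
  [4.0, 0.06, 0, 0, 0],
])

```text
time: 16.25
tool_pos: [0.4762, 0.2281, 0.1458]
tcp_rot: [2.128, 2.309, -0.002]
wrist_force: [3.0, -4.7, 2.1]
width: 0.51
grip_force: 20.6
```

step_arm([
  [4.0, 0.02, 0, 0, 0],
  [4.0, 0.04, 0, 0, 0],
  [4.0, 0.04, 0, 0, 0],
])

```text
time: 16.55
tool_pos: [0.4762, 0.2284, 0.1458]
tcp_rot: [2.128, 2.309, -0.002]
wrist_force: [3.2, -3.9, 2.4]
width: 0.506
grip_force: 20.6
```

step_arm([
  [4.0, 0.02, 0, 0, 0],
  [4.0, 0.04, 0, 0, 0],
  [4.0, 0.04, 0, 0, 0],
])

```text
time: 16.85
tool_pos: [0.4762, 0.2286, 0.1458]
tcp_rot: [2.128, 2.309, -0.002]
wrist_force: [2.3, -5.2, 2.9]
width: 0.505
grip_force: 20.6
```

step_arm([
  [4.0, 0.02, 0, 0, 0],
  [4.0, 0.04, 0, 0, 0],
  [4.0, 0.04, 0, 0, 0],
])

```text
time: 17.15
tool_pos: [0.4762, 0.2286, 0.1458]
tcp_rot: [2.127, 2.309, -0.003]
wrist_force: [3.5, -7.3, 3.3]
width: 0.509
grip_force: 20.6
```

step_arm([
  [4.0, 0.02, 0, 0, 0],
  [4.0, 0.04, 0, 0, 0],
  [4.0, 0.04, 0, 0, 0],
])

```text
time: 17.45
tool_pos: [0.4762, 0.2286, 0.1458]
tcp_rot: [2.127, 2.308, -0.004]
wrist_force: [2.9, -8.3, 3.4]
width: 0.509
grip_force: 20.6
```

```bash
python3 - <<'E'
from h import *
np.set_printoptions(precision=4,suppress=True)
go([*fx(0,.014),.146],4.65)
im,d=look('top');W=cloud('top',d)
C,S=np.cos(FY),np.sin(FY)
F=(W[...,:2]-FO)@np.array([[C,-S],[S,C]])
k=(F[...,1]>-.11)&(F[...,1]<-.046)&(abs(F[...,0])<.008)&(W[...,2]>.168)&(W[...,2]<.2)
print(F[k].mean(0),F[k].min(0),np.percentile(W[k][:,2],[50,90]))
E
```

```text
pos [0.4762 0.2286 0.1458] yaw 4.68 F [ 2.9099 -8.253   3.4183] t 17.45 w 4.343662853963169 g 20.614888072013855
shift cm [-0.0932 -0.1294 -0.0229] twist 0.03473943738147245 tilt [ 0.0003 -0.0039 -1.    ]
[ 0.0001 -0.0662] [-0.008  -0.0861] [0.1746 0.1766]
```

Position stalled while the force rose from 4 to 8 N, so the shoulder is against the brass. Releasing and rising.

step_arm([
  [4.5, 0, 0, 0, 0],
  [4.8, 0, 0, 0, 0],
  [5.5, 0, 0, 0, 0],
  [6.5, 0, 0, 0, 0],
  [7, 0, 0, 0, 0],
  [7, 0, 0, 0, 0],
  [7, 0, 0, -1, 0],
  [7, 0, 0, -3, 0],
  [7, 0, 0, -6, 0],
  [7, 0, 0, -10, 0],
  [7, 0, 0, -14, 0],
  [7, 0, 0, -18, 0],
  [0, 0, 0, -18, 0],
  [0, 0, 0, -18, 0],
])

```text
time: 18.9
tool_pos: [0.4766, 0.231, 0.3278]
tcp_rot: [2.128, 2.309, 0.006]
wrist_force: [0.3, -0.2, -0.6]
width: 0.49
grip_force: 0.0
```

```bash
python3 - <<'E'
from h import *
np.set_printoptions(precision=4,suppress=True)
go([*fx(.116,-.067),.27],4.65)
im,d=look('side');save(im,'s4.png',(150,115,250,215),6)
E
```

```text
pos [0.4766 0.231  0.3278] yaw 4.66 F [ 0.2743 -0.1794 -0.6409] t 18.9 w 4.187027696306842 g 0.0
shift cm [-8.441  11.3851  5.817 ] twist 0.011838675454391101 tilt [ 0.0037  0.0016 -1.    ]
```

View pics/s4.png

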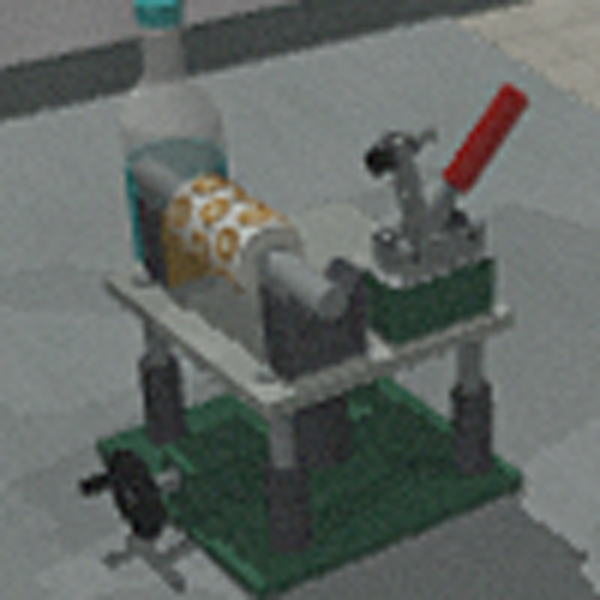

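The roller lies in both V-blocks with the barrel against the brass (crop (180,240)) and the clamp is still open. Moving over the red grip with the fingers shut.

step_arm([
  [0, -3, 4, 0, 0],
  [0, -6, 8, 0, 0],
  [0, -8.4, 11.4, 0, 0],
  [0, -8.4, 11.4, 0, 0],
  [0, -8.4, 11.4, 3, 0],
  [0, -8.4, 11.4, 6, 0],
  [0, -8.4, 11.4, 7.5, 0],
  [0, -8.4, 11.4, 7.5, 0],
  [0, -8.4, 11.4, 7.5, 0],
  [0, -8.4, 11.4, 7.5, 0],
])

```text
time: 19.95
tool_pos: [0.5971, 0.1566, 0.2524]
tcp_rot: [2.128, 2.309, 0.004]
wrist_force: [0.4, 1.1, 0.8]
width: -0.002
grip_force: 0.0
```

```bash
python3 - <<'E'
from h import *
np.set_printoptions(precision=4,suppress=True)
go([*fx(.116,-.067),.192],4.65)
E
```

```text
pos [0.5971 0.1566 0.2524] yaw 4.68 F [0.4341 1.1451 0.765 ] t 19.95 w -0.016435983894257367 g 0.0
shift cm [-0.0433 -0.0182  6.0401] twist 0.030076139510825328 tilt [ 0.0028  0.0006 -1.    ]
```

Position good. Pressing down in slow steps.

step_arm([
  [0, 0, 0, 0.5, 0],
  [0, 0, 0, 1, 0],
  [0, 0, 0, 1.5, 0],
  [0, 0, 0, 2, 0],
  [0, 0, 0, 2.5, 0],
  [0, 0, 0, 3, 0],
  [0, 0, 0, 3.5, 0],
  [0, 0, 0, 3.5, 0],
])

```text
time: 20.75
tool_pos: [0.5984, 0.1567, 0.2182]
tcp_rot: [2.127, 2.307, 0.008]
wrist_force: [1.4, 0.1, 8.4]
width: -0.001
grip_force: 3.3
```

step_arm([
  [0, 0, 0, 0.3, 0],
  [0, 0, 0, 0.6, 0],
  [0, 0, 0, 0.9, 0],
  [0, 0, 0, 1.2, 0],
  [0, 0, 0, 1.5, 0],
  [0, 0, 0, 1.8, 0],
  [0, 0, 0, 1.8, 0],
])

```text
time: 21.45
tool_pos: [0.5966, 0.1562, 0.1974]
tcp_rot: [2.129, 2.31, 0.001]
wrist_force: [1.3, 0.3, 3.6]
width: -0.001
grip_force: 1.8
```

step_arm([
  [0, 0, 0, 0.1, 0],
  [0, 0, 0, 0.2, 0],
  [0, 0, 0, 0.3, 0],
  [0, 0, 0, 0.3, 0],
])

```text
time: 21.85
tool_pos: [0.5955, 0.156, 0.1935]
tcp_rot: [-2.128, -2.309, 0.003]
wrist_force: [1.0, 0.6, 1.3]
width: -0.003
grip_force: 0.8
```

step_arm([
  [0, 0, 0, 0.1, 0],
  [0, 0, 0, 0.2, 0],
  [0, 0, 0, 0.2, 0],
])

```text
time: 22.15
tool_pos: [0.5955, 0.1561, 0.1915]
tcp_rot: [-2.128, -2.309, 0.003]
wrist_force: [-0.0, -0.1, 0.3]
width: 0.001
grip_force: 0.0
```

step_arm([
  [0, 0, 0, 0.1, 0],
  [0, 0, 0, 0.2, 0],
  [0, 0, 0, 0.2, 0],
])

```text
time: 22.45
tool_pos: [0.5958, 0.1561, 0.191]
tcp_rot: [-2.129, -2.31, 0.001]
wrist_force: [-2.5, -1.2, 3.9]
width: -0.0
grip_force: 2.1
```

```bash
python3 - <<'E'
from h import *
np.set_printoptions(precision=4,suppress=True)
go([*fx(.116,-.067),.192],4.65)
im,d=look('side');save(im,'s5.png',(150,105,260,215),5.4)
E
```

```text
pos [0.5958 0.1561 0.191 ] yaw 4.67 F [-2.5299 -1.177   3.9297] t 22.45 w -0.002424972114331403 g 2.141522909514606
shift cm [ 0.0006  0.136  -0.099 ] twist 0.015727071427847683 tilt [-0.0011 -0.0003 -1.    ]
```

View pics/s5.png

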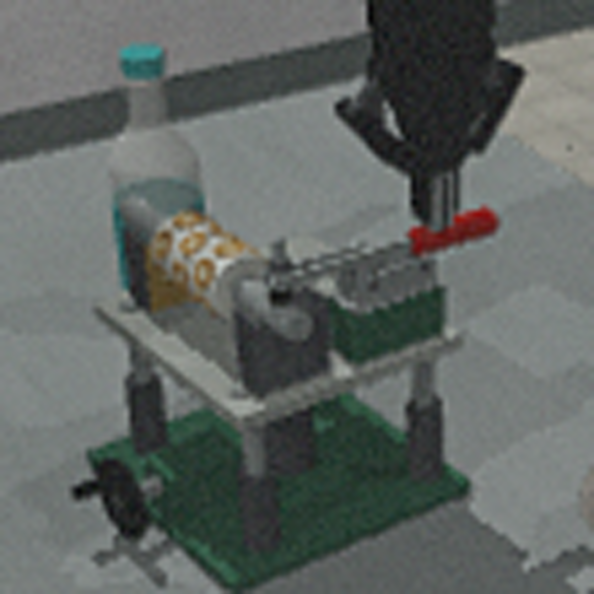

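The handle is level at crop (455,232) and the tip is on the journal. A little further, to feel the hard stop.

step_arm([
  [0, 0, 0, 0.05, 0],
  [0, 0, 0, 0.1, 0],
  [0, 0, 0, 0.1, 0],
])

```text
time: 22.8
tool_pos: [0.5959, 0.1561, 0.1907]
tcp_rot: [-2.129, -2.31, 0.001]
wrist_force: [-4.1, -1.0, 8.1]
width: 0.004
grip_force: 3.9
```

step_arm([
  [0, 0, 0, 0.05, 0],
  [0, 0, 0, 0.1, 0],
  [0, 0, 0, 0.1, 0],
])

```text
time: 23.1
tool_pos: [0.596, 0.1561, 0.1905]
tcp_rot: [-2.129, -2.31, 0.0]
wrist_force: [-5.6, -1.9, 10.7]
width: 0.007
grip_force: 5.4
```

step_arm([
  [0, 0, 0, 0.1, 0],
  [0, 0, 0, 0.2, 0],
  [0, 0, 0, 0.3, 0],
  [0, 0, 0, 0.3, 0],
  [0, 0, 0, 0.3, 0],
])

```text
time: 23.6
tool_pos: [0.5962, 0.1561, 0.1898]
tcp_rot: [2.129, 2.31, 0.001]
wrist_force: [-9.6, -2.4, 20.3]
width: 0.001
grip_force: 9.7
```

step_arm([
  [0, 0, 0, -0.5, 0],
  [0, 0, 0, -1, 0],
  [0, 0, 0, -3, 0],
  [0, 0, 0, -6, 0],
  [0, 0, 0, -10, 0],
  [0, 0, 0, -14, 0],
  [0, 0, 0, -14, 0],
  [0, 0, 0, -14, 0],
])

```text
time: 24.4
tool_pos: [0.5971, 0.1564, 0.3265]
tcp_rot: [2.128, 2.309, 0.003]
wrist_force: [0.6, -0.5, -0.8]
width: -0.003
grip_force: 0.0
```

```bash
python3 - <<'E'
from h import *
np.set_printoptions(precision=4,suppress=True)
im,d=look('side');a=im[110:210,145:245]
W=cloud('side',d);h=cv2.cvtColor(im,cv2.COLOR_RGB2HSV);m=(h[...,1]>190)&(im[...,0]>90)&(im[...,1]<40);m[:,270:]=0;m[:, :180]=0
P=W[m];C,S=np.cos(FY),np.sin(FY);F=(P[:,:2]-FO)@np.array([[C,-S],[S,C]])
print(m.sum(),np.polyfit(F[:,0],P[:,2],1),P[:,2].min(),P[:,2].max())
im,d=look('top');b=im[160:290,120:250];np.set_printoptions(precision=4,suppress=True)
c=np.hstack([cv2.resize(x,(400,400),interpolation=cv2.INTER_CUBIC) for x in(a,b)]);cv2.imwrite('pics/f.png',c[...,::-1])
W=cloud('top',d);F=(W[...,:2]-FO)@np.array([[C,-S],[S,C]])
k=(F[...,1]>-.11)&(F[...,1]<-.08)&(abs(F[...,0])<.008)&(W[...,2]>.168)&(W[...,2]<.2);print('end y',F[k].min(0))
E
```

```text
23 [-0.0101  0.189 ] 0.1831198738541292 0.1911829306030085
end y [-0.0063 -0.085 ]
```

View pics/f.png

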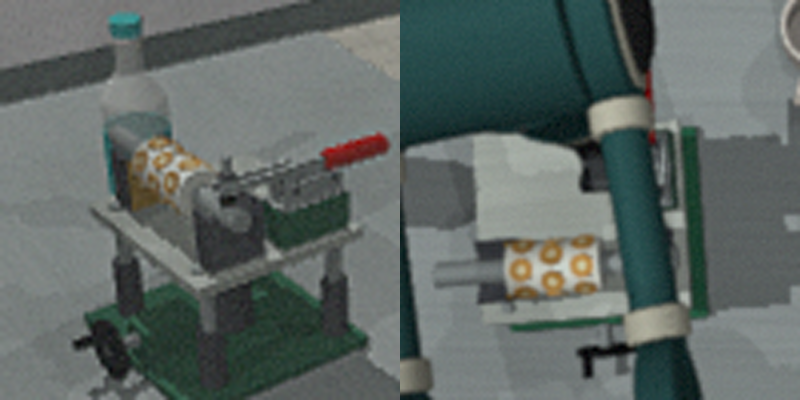

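The handle is level and locked (left crop (355,150)). The barrel sits against the brass (right crop (505,270)), and the gripper is clear.

```bash
python3 -c "
from workcell import bot
print(bot.finish_job())"
```

```text
the job is handed in; nothing more can be done
None
```

The white biscuit roller is seated in both V-blocks with its shoulder against the brass face. The red clamp handle is pressed down to its stop and locked, and I handed the job in at about 24.5 s with the gripper clear and the other objects not touched.

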